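# Ring the library desk bell and point out where a book belongs

### The arm

A 6-joint arm with a two-finger parallel gripper is mounted at the origin on the work surface. World frame = base frame: x ahead of the robot, y to its left, z up, the work surface at z = 0. Lengths are in mm, angles in rad, forces in N, time in s.
With the tool pointing down it reaches from about 300 to 875 mm from the base axis. Payload 4.2 kg.
Tool frame: the origin (TCP) lies at the very end of the fingers, on their centre line; the grasp point (between the pads) lies 19 mm behind it; z points along the fingers, y is the line along which they close (so a half turn about z gives the same grasp; the last joint's range is limited). The gripper opens to 85 mm and grips with 20 to 120 N. Pads are 22 mm wide; open, the fingers measure 114 mm over their backs; the gripper's body (76 mm by 85 mm) begins 54 mm behind the grasp point. The pads swing forward as they close: fully open they stand 13 mm farther back than shut.
Start: joints at [-1.142, 0.32, 1.565, -0, 1.257, -0.02], TCP at [249.488, -518.07, 231.338] pointing down, gripper open.
Joint ranges: [-3.11, 3.11], [-0.84, 2.01], [0.21, 2.61], [-1.34, 4.49], [0.05, 2.63], [-2.56, 2.56]. Speed limits (rad/s): [2.57, 2.57, 3.14, 3.14, 3.14, 3.14].

### API

Orientations are given as a rotation vector (axis times angle).
In Python, from station import r, capture, calibration, recognise gives the robot as it stands.
- The arm moves only by the tool step_arm, never from a script. Its argument "steps" is text: rows parted by semicolons, each of 4 numbers parted by spaces: the shift along the tool's x, y, z in m, then the turn about the tool's z in degrees. In form: x y z roll; .... A call has 1 to 10 rows; each row is the pose to reach, as a shift and turn from the pose commanded when the call began, along the tool's axes at that moment; what a row does not reach only later rows make up. A row lasts 1/12 s, in which the tool goes at most 41.7 mm and 7.16 degrees, less where a joint would pass 70% of its speed; a pose out of reach is approached as far as the arm can. A call with a gripper value outside its range is refused whole. "hand" is the opening, from 0 (shut) to 1 (fully open), set as the call begins (left out, the last holds). The fingers move at their own pace and stop on an object; "squeeze" is the grip in N (left out, the last holds). Time passes only in rows, so rows that repeat a pose let the fingers close. It gives the time, the measured TCP pose, the force, the opening and the grip force at its end, in the units of the state.
- r.state(): the state, without advancing time (a new reading comes with each control period).
- capture(name): name is "side" or "top" or "wrist"; returns the picture (384x512x3 uint8, blue, green, red); there is no depth.
- calibration(name): a dict with "fx", "fy", "cx", "cy" (pixels), "pose" (4x4, takes a point from camera to world coordinates); the wrist camera has in their place "T_tool_cam" (4x4, takes a point from camera to tool coordinates, whose origin is the TCP and whose axes are the flange's). Camera axes: x right, y down, z forward; pixel columns grow to the right and rows downward; lengths in mm; the calibration is good to about 2 mm. The wrist camera is an equidistant fisheye: a pixel r from the principal point sees the ray r / f radians off the axis. A picture is of the moment at which its call begins: read the wrist's pose just before it. calibration takes no time and is no camera call.
- r.finish_job(): hands the job in; it is judged then, once.
Trained networks look in the newest picture that a camera, given by its name, has taken for a name from the list of things; names that differ only in an ending like _2 or _b are one class to them, and where a whole thing is asked for, a point or a joint stands for the part that bears it (a point fixed in the world has none). Each returns a list of dicts, best first, with "score" (0 to 1); they miss things now and then, are a little off and sometimes report something else, mostly with a low value. They report only what shows in the picture. A call takes as long as a camera call. They do not tell look-alikes from the thing itself.
- recognise(camera, thing): "at" ([x, y, z] in mm, in the coordinates of the camera as it stood for that picture, good to about 4 mm: the middle of the surface that is visible of it).
The state is a dict: "time_s": time; "q": joint angles; "joint_vel": joint speeds; "tau": joint torques, N m; "eef_pos": TCP position; "orientation": TCP orientation; "contact_force": force on the tool from outside, world axes, zero at the start; "ft_torque": the same for the moment, N m; "finger_gap": finger opening in mm; "finger_force": force on a finger pad.
Only numpy, scipy, OpenCV 4.12 (cv2) and the standard library are available. Lean on these libraries where they do the work, as an engineer would, in place of code of your own. Each camera call takes 0.05 s, during which the arm holds its last target. There are 200 camera calls.

### The job

Ring the desk bell by pressing its plunger right down with the fingertips and let it up again, so that the helper looks. Then show the helper where a returned book belongs, without touching it: hold the fingertips just above (within about 3 cm of) the middle of the cover of the thickest of the three books lying on the desk for at least two seconds, and after that just above the middle of the open mouth of the only empty tray for at least two seconds. Touch none of the books, trays or loose things on the desk, pass high above the other books and trays so that you do not point at them, and finish with the hand raised at least 20 cm above the desk.

Things in the scene. Friction and masses are not known exactly. Their poses are not given: they have to be found in the camera images.
- bell_top (a point): centre of the top of the plunger of the desk bell: a domed steel bell 90 mm across and 40 mm high, fixed to the desk, with a steel plunger cap 26 mm across standing on a thin stem above the dome. This point is 60 mm above the desk when up. The bell stands near the left or the right end of the row of books; the pen pot stands at the other end
- plunger (a joint): travel of the bell's plunger, m: 0 up, 0.006 fully down. It is pressed straight down; a spring pushes back with 2 N at first and 5 N at the bottom
- book_thick_cover (a point): the thickest book: library-bound hardback in plain blue cloth lying flat on the desk, 95 x 115 mm and 46 mm thick. This point is the middle of its upper cover, 46 mm above the desk; z is up. It is one of three such books with the same cover size, in a row in the part of the desk nearest the robot; the order varies
- book_medium_cover (a point): the middling book: library-bound hardback in plain blue cloth lying flat on the desk, 95 x 115 mm and 26 mm thick. This point is the middle of its upper cover, 26 mm above the desk; z is up. It is one of three such books with the same cover size, in a row in the part of the desk nearest the robot; the order varies
- book_slim_cover (a point): the slim book: library-bound hardback in plain blue cloth lying flat on the desk, 95 x 115 mm and 14 mm thick. This point is the middle of its upper cover, 14 mm above the desk; z is up. It is one of three such books with the same cover size, in a row in the part of the desk nearest the robot; the order varies
- tray_empty_mouth (a point): open-topped grey plastic tray fixed to the desk, 130 x 160 mm outside, 50 mm high, walls 5 mm, in the row of three identical trays behind the books; order varies. This is the empty one. This point is the centre of its open mouth, at rim height, 50 mm above the desk
- tray_one_mouth (a point): open-topped grey plastic tray fixed to the desk, 130 x 160 mm outside, 50 mm high, walls 5 mm, in the row of three identical trays behind the books; order varies. A book lies in it. This point is the centre of its open mouth, at rim height, 50 mm above the desk
- tray_two_mouth (a point): open-topped grey plastic tray fixed to the desk, 130 x 160 mm outside, 50 mm high, walls 5 mm, in the row of three identical trays behind the books; order varies. A book lies in it. This point is the centre of its open mouth, at rim height, 50 mm above the desk
- book_thick: the thickest book, 95 x 115 x 46 mm; origin at the centre of its underside
- book_medium: the middling book, 95 x 115 x 26 mm; origin at the centre of its underside
- book_slim: the slim book, 95 x 115 x 14 mm; origin at the centre of its underside
- tray_empty: the empty tray; origin at the centre of its underside, the 130 mm side along its x
- tray_one: one filled tray; origin at the centre of its underside, the 130 mm side along its x
- tray_two: the other filled tray; origin at the centre of its underside, the 130 mm side along its x
- shelved_one: bystander: blue book 95 x 115 x 22 mm lying in one tray; origin at the centre of its underside
- shelved_two: bystander: blue book 95 x 115 x 22 mm lying in another tray; origin at the centre of its underside
- pen_pot: bystander: round dark steel pen pot, 72 mm across, 100 mm high, pencils standing up to 160 mm; origin under its centre
- stamp: bystander: wooden hand stamp, 30 x 22 mm foot, 58 mm high, standing between two books; origin under its centre
- glue: bystander: glue stick, 27 mm across, 80 mm high, standing between two books; origin under its centre
- tape: bystander: roll of tape lying flat, 90 mm across, 36 mm high, right of the trays; origin under its centre
- stapler: bystander: stapler 130 x 36 mm, 52 mm high, left of the trays; origin under its centre
Not all that is in view belongs to the job. Leave any green look-alike of the book_medium alone.

How it is judged:
By the outcome, as a careful person would: the job done as asked, in the order asked, and still so for the second after the job is handed in, with the robot touching nothing.
It also fails if it takes over 61 s, if anything falls off the work surface, if the arm or the gripper's body presses on something with over 40 N, if the wrist force passes 120 N, or if a joint passes its speed limit or range.

## Working session

There is one attempt and no reset: what is moved stays moved. The work goes in short steps, Python scripts to look and compute and a tool call to move; the robot and the scene stay as the last step left them, time stands still between calls to the robot, and variables do not carry over. Pictures are saved under pics/ and viewed, at most 10 in all, crops included, and the job is handed in when it is done.

Besides the shell and the picture viewer there is one more tool, called after "Request:" by a JSON object that holds its "method" and its "body". step_arm: Moves the arm, as the interface text tells. Its arguments: {"type":"object","properties":{"steps":{"type":"string"},"hand":{"type":"number"},"squeeze":{"type":"number"}},"required":["steps"]}

```bash
mkdir -p pics; cat > h.py <<'E'
from station import r,capture,calibration,recognise
import numpy as np,cv2
def w(cam,p):
    return (np.array(calibration(cam)["pose"])@np.r_[p,1])[:3]
E
python3 - <<'E'
from h import *
for c in("top","side"): cv2.imwrite(f"pics/{c}1.png",capture(c))
for n in["bell_top","book_thick","book_medium","book_slim","tray_empty","tray_one","pen_pot","stamp","glue","tape","stapler","shelved_one"]:
    for c in("top",):
        for d in recognise(c,n)[:4]: print(n,c,round(d["score"],2),w(c,d["at"]).round(0))
s=r.state();print(s["time_s"],s["eef_pos"],s["orientation"])
print(calibration("top"))
E
```

```text
bell_top top 0.69 [ 439. -199.   24.]
bell_top top 0.46 [ 440. -382.   64.]
bell_top top 0.38 [625. -18.  31.]
book_thick top 0.74 [447. 193.  44.]
book_medium top 0.96 [ 275. -247.   26.]
book_medium top 0.94 [ 439. -200.   26.]
book_medium top 0.91 [274. 221.  29.]
book_slim top 0.79 [436.   3.  10.]
tray_empty top 0.72 [612. 220.   5.]
tray_empty top 0.55 [437.  -2.  11.]
tray_one top 0.59 [636. -13.  21.]
pen_pot top 0.68 [436. 389.  68.]
pen_pot top 0.5 [ 450. -109.   28.]
stamp top 0.46 [ 450. -108.   27.]
stamp top 0.33 [ 438. -204.   29.]
glue top 0.66 [443.  99.  76.]
glue top 0.53 [ 439. -204.   26.]
tape top 0.86 [ 592. -425.   39.]
tape top 0.5 [ 613. -244.   29.]
stapler top 0.58 [599. 428.  49.]
shelved_one top 0.74 [626. -18.  32.]
0.7 [ 249.4992099  -518.06731617  231.33282745] [3.06274865e+00 6.99126299e-01 2.73039317e-05]
{'fx': 413.6548331586346, 'fy': 413.6548331586346, 'cx': 258.16102136167433, 'cy': 192.59435868310882, 'pose': array([[-6.48675521e-02, -9.76563541e-01,  2.05221469e-01,
         1.74492170e+02],
       [-9.97888990e-01,  6.41246877e-02, -1.02756502e-02,
         2.41047651e+01],
       [-3.12493729e-03, -2.05454801e-01, -9.78661616e-01,
         1.38826972e+03],
       [ 0.00000000e+00,  0.00000000e+00,  0.00000000e+00,
         1.00000000e+00]])}
```

View pics/top1.png

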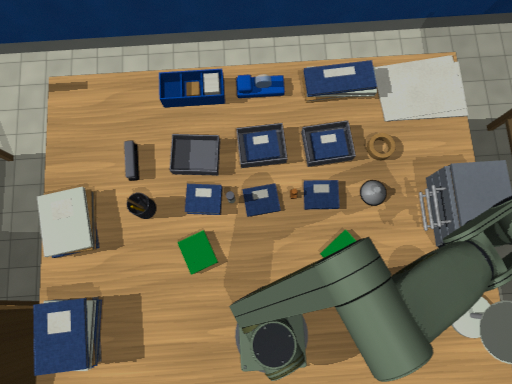

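View pics/side1.png

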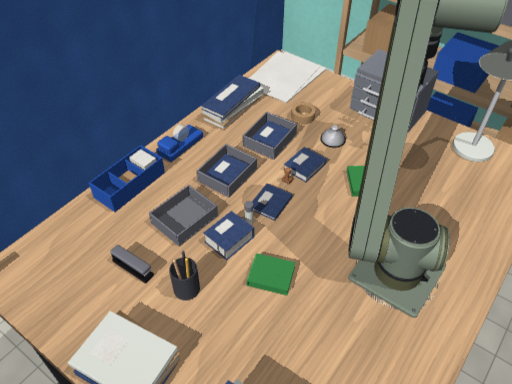

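The top view shows the bell at px (373,192), the books at (204,199), (262,200) and (321,195), and the trays at (195,154), (261,145) and (328,143). The left tray is empty. The side view shows the left book, at (229,234), as the thickest. I'll zoom in to refine the positions.

```bash
python3 - <<'E'
from h import *
t=cv2.imread("pics/top1.png");s=cv2.imread("pics/side1.png")
z=lambda im,x,y,a,b,k:cv2.resize(im[y:y+b,x:x+a],None,fx=k,fy=k,interpolation=cv2.INTER_CUBIC)
A=z(t,350,170,50,50,6);B=z(s,305,105,50,50,6);C=z(t,160,125,100,100,6)[:,:]
C=cv2.resize(C,(500,500))
L=np.vstack([A,B])[:600]; C=cv2.copyMakeBorder(C,0,100,0,0,cv2.BORDER_CONSTANT)
cv2.imwrite("pics/z.png",np.hstack([L,C]))
def proj(cam,p):
    c=calibration(cam);q=np.linalg.inv(c["pose"])@np.r_[p,1];return np.round([c["fx"]*q[0]/q[2]+c["cx"],c["fy"]*q[1]/q[2]+c["cy"]],1)
for p in([440,-382,60],[447,193,46],[612,220,50]):print(proj("top",p),proj("side",p))
E
```

```text
[377.6 188.8] [334.2 125.3]
[203.1 198.8] [229.4 228.9]
[193.1 151.2] [181.1 207.5]
```

View pics/z.png

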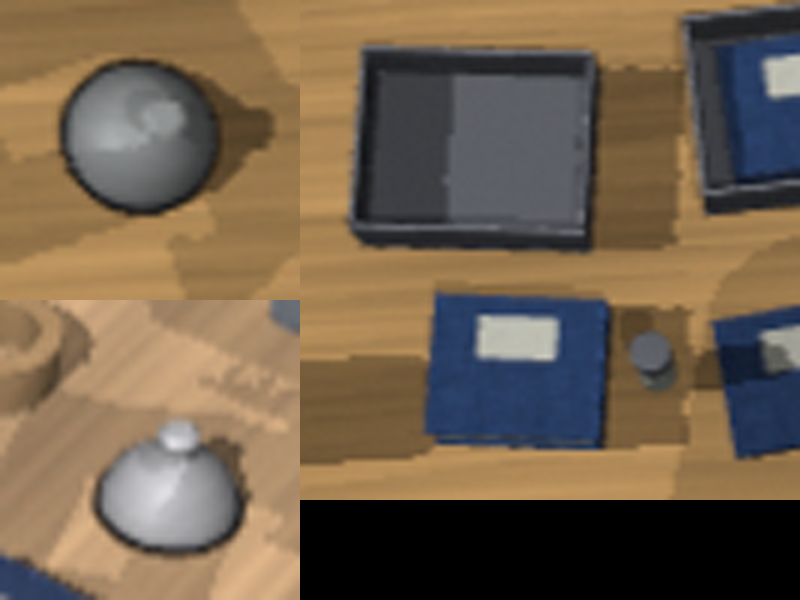

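The refined targets are: bell (440,-379,60), thick book (450,192,46), empty tray (607,216,50). Next I'll shut the hand and move above the bell.

Request:
{"method": "step_arm", "body": {"steps": "0.029 -0.0055 0 0; 0.058 -0.011 0 0; 0.087 -0.016 0 0; 0.116 -0.0215 0 0; 0.145 -0.027 0 0; 0.174 -0.032 0 0; 0.203 -0.0375 0 0; 0.222 -0.041 0 0; 0.232 -0.0425 0 0; 0.232 -0.0425 0 0", "hand": 0}}

```text
time_s: 1.53
eef_pos: [441.5, -378.1, 231.2]
orientation: [3.062, 0.703, 0.001]
contact_force: [-0.3, 0.1, 0.6]
finger_gap: -0.1
finger_force: 0.0
```

```bash
cat >> h.py <<'E'
from scipy.spatial.transform import Rotation as Ro
def look(things):
    s=r.state();R=Ro.from_rotvec(s["orientation"]).as_matrix();p=np.array(s["eef_pos"])
    im=capture("wrist");T=np.array(calibration("wrist")["T_tool_cam"])
    print(s["time_s"],p.round(1),"x_tool",R[:,0].round(4),"y_tool",R[:,1].round(4),np.round(s["contact_force"],1),s["finger_gap"])
    for n in things:
        for d in recognise("wrist",n)[:3]: print(n,round(d["score"],2),(R@(T@np.r_[d["at"],1])[:3]+p).round(1))
    return im
def wproj(P):
    s=r.state();R=Ro.from_rotvec(s["orientation"]).as_matrix();p=np.array(s["eef_pos"]);c=calibration("wrist")
    q=np.linalg.inv(c["T_tool_cam"])@np.r_[R.T@(np.array(P)-p),1];q=q[:3];a=np.arctan2(np.hypot(*q[:2]),q[2]);u=q[:2]/np.hypot(*q[:2])
    return np.round([c["cx"]+c["fx"]*a*u[0],c["cy"]+c["fy"]*a*u[1]],1)
E
python3 - <<'E'
from h import *
im=look(["bell_top"]);cv2.imwrite("pics/w1.png",im);print(wproj([440,-379,60]),wproj([440,-379,0]))
E
```

```text
1.5333 [ 441.5 -378.1  231.2] x_tool [8.998e-01 4.362e-01 4.000e-04] y_tool [ 4.362e-01 -8.998e-01  1.000e-04] [-0.3  0.1  0.6] -0.12263749962280408
bell_top 0.8 [ 441.4 -378.1   61.1]
[258.4 177.4] [258.5 167.9]
```

View pics/w1.png

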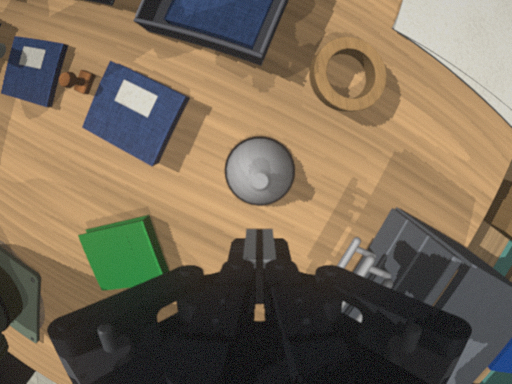

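The cap is at px (261,180), against a predicted (258,177), so the hand is aligned within 2 mm. Going down.

Request:
{"method": "step_arm", "body": {"steps": "0 0 0.025 0; 0 0 0.05 0; 0 0 0.075 0; 0 0 0.1 0; 0 0 0.12 0; 0 0 0.135 0; 0 0 0.145 0; 0 0 0.15 0; 0 0 0.15 0; 0 0 0.15 0"}}

```text
time_s: 2.47
eef_pos: [440.1, -379.9, 82.0]
orientation: [3.062, 0.698, 0.001]
contact_force: [-0.2, 0.6, 0.7]
finger_gap: -0.1
finger_force: 0.0
```

```bash
python3 - <<'E'
from h import *
im=look([]);cv2.imwrite("pics/s2.png",cv2.resize(np.hstack([im[130:300,190:330],capture("side")[60:230,265:405]]),None,fx=2.8,fy=2.8))
E
```

```text
2.4667 [ 440.1 -379.9   82. ] x_tool [9.013e-01 4.332e-01 4.000e-04] y_tool [ 0.4332 -0.9013  0.0013] [-0.2  0.6  0.7] -0.12219900557799933
```

View pics/s2.png

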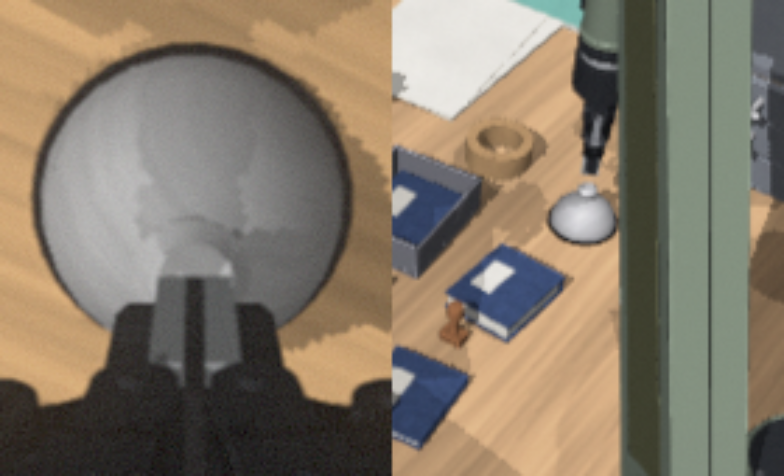

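The fingertips are right above the cap, so I'll press gently.

Request:
{"method": "step_arm", "body": {"steps": "0 0 0.008 0; 0 0 0.014 0; 0 0 0.018 0; 0 0 0.021 0; 0 0 0.023 0; 0 0 0.025 0; 0 0 0.027 0; 0 0 0.028 0; 0 0 0.028 0; 0 0 0.028 0"}}

```text
time_s: 3.4
eef_pos: [439.8, -378.8, 54.0]
orientation: [-3.062, -0.699, 0.0]
contact_force: [-2.4, 3.0, 6.4]
finger_gap: -0.2
finger_force: 3.5
```

Request:
{"method": "step_arm", "body": {"steps": "0 0 0.001 0; 0 0 0.002 0; 0 0 0.002 0; 0 0 0.002 0"}}

```text
time_s: 3.73
eef_pos: [439.9, -378.9, 53.9]
orientation: [3.063, 0.699, 0.0]
contact_force: [-5.3, 5.2, 17.8]
finger_gap: 0.1
finger_force: 9.0
```

The plunger is bottomed: 18 N and no further travel. Raising.

Request:
{"method": "step_arm", "body": {"steps": "0 0 -0.01 0; 0 0 -0.025 0; 0 0 -0.055 0; 0 0 -0.09 0; 0 0 -0.125 0; 0 0 -0.16 0; 0 0 -0.195 0; 0 0 -0.225 0; 0 0 -0.24 0; 0 0 -0.246 0"}}

```text
time_s: 4.57
eef_pos: [441.2, -380.1, 300.8]
orientation: [3.057, 0.698, 0.006]
contact_force: [1.1, -0.6, 0.1]
finger_gap: 0.2
finger_force: 0.0
```

```bash
python3 - <<'E'
from h import *
look(["bell_top"])
s=r.state();R=Ro.from_rotvec(s["orientation"]).as_matrix()
print(R.T@(np.array([450,192,300])-s["eef_pos"]))
E
```

```text
4.5667 [ 441.2 -380.1  300.8] x_tool [0.9009 0.4339 0.0027] y_tool [ 0.4339 -0.9009  0.0067] [ 1.1 -0.6  0.1] 0.17995537309011736
bell_top 0.82 [ 442.  -380.8   62. ]
[ 256.5845017  -510.68623535   -2.95043989]
```

Request:
{"method": "step_arm", "body": {"steps": "0.009 -0.018 0 0; 0.022 -0.044 0 0; 0.036 -0.071 0 0; 0.05 -0.099 0 0; 0.064 -0.127 0 0; 0.078 -0.155 0 0; 0.092 -0.183 0 0; 0.106 -0.21 0 0; 0.118 -0.234 0 0; 0.128 -0.255 0 0"}}

```text
time_s: 5.5
eef_pos: [443.8, -91.9, 295.1]
orientation: [-3.061, -0.7, 0.005]
contact_force: [-0.4, -0.1, 0.6]
finger_gap: 0.3
finger_force: 0.0
```

Request:
{"method": "step_arm", "body": {"steps": "0.014 -0.028 0 0; 0.028 -0.056 0 0; 0.042 -0.084 0 0; 0.056 -0.112 0 0; 0.07 -0.14 0 0; 0.084 -0.168 0 0; 0.1 -0.2 0 0; 0.115 -0.228 0 0; 0.125 -0.248 0 0; 0.129 -0.255 0 0"}}

```text
time_s: 6.33
eef_pos: [449.5, 194.5, 294.8]
orientation: [-3.061, -0.704, 0.006]
contact_force: [-0.1, 0.2, -0.3]
finger_gap: 0.2
finger_force: 0.0
```

```bash
python3 - <<'E'
from h import *
im=look(["book_thick","book_medium","tray_empty"]);cv2.imwrite("pics/w3.png",im)
print(wproj([450,192,46]),wproj([607,216,50]))
E
```

```text
6.3333 [449.5 194.5 294.8] x_tool [ 0.8996  0.4368 -0.0037] y_tool [ 0.4368 -0.8996 -0.0012] [-0.1  0.2 -0.3] 0.20165693225651568
book_thick 0.97 [452.7 197.6  45.6]
book_thick 0.52 [ 600.6 -221.1   26.4]
book_medium 0.67 [297.9 231.7  24.1]
book_medium 0.65 [ 443.8 -183.5   24.8]
tray_empty 0.87 [612.6 214.9   5.7]
tray_empty 0.51 [440.7  14.2  15.4]
tray_empty 0.5 [628.4  -8.7  31.5]
[257.9 165.2] [293.9  51.3]
```

View pics/w3.png

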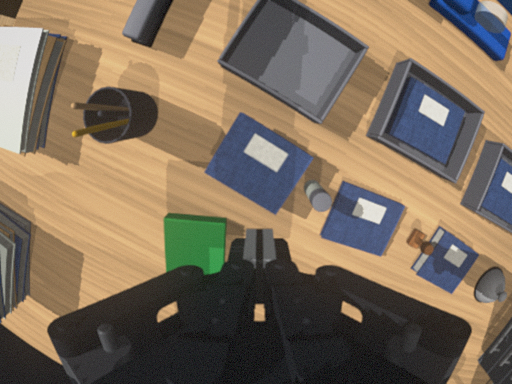

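The book's middle is at about px (260,163), and the tray mouth's middle at about (293,53). Both agree with the predictions. Going down over the book.

Request:
{"method": "step_arm", "body": {"steps": "0.001 0.001 0.02 0; 0.001 0.001 0.05 0; 0.001 0.001 0.08 0; 0.001 0.001 0.11 0; 0.001 0.001 0.14 0; 0.001 0.001 0.17 0; 0.001 0.001 0.195 0; 0.001 0.001 0.21 0; 0.001 0.001 0.218 0; 0.001 0.001 0.222 0"}}

```text
time_s: 7.37
eef_pos: [451.3, 189.9, 74.3]
orientation: [3.063, 0.696, -0.003]
contact_force: [-0.5, -0.3, 0.6]
finger_gap: 0.2
finger_force: 0.0
```

Request:
{"method": "step_arm", "body": {"steps": "0.001 -0.002 0.004 0; 0.001 -0.002 0.008 0; 0.001 -0.002 0.011 0; 0.001 -0.002 0.011 0; 0.001 -0.002 0.011 0; 0.001 -0.002 0.011 0; 0.001 -0.002 0.011 0; 0.001 -0.002 0.011 0; 0.001 -0.002 0.011 0; 0.001 -0.002 0.011 0"}}

```text
time_s: 8.2
eef_pos: [451.7, 193.7, 64.4]
orientation: [3.063, 0.699, 0.0]
contact_force: [-0.1, 0.1, 0.8]
finger_gap: -0.1
finger_force: 0.0
```

Request:
{"method": "step_arm", "body": {"steps": "0 0 0 0; 0 0 0 0; 0 0 0 0; 0 0 0 0; 0 0 0 0; 0 0 0 0; 0 0 0 0; 0 0 0 0; 0 0 0 0; 0 0 0 0"}}

```text
time_s: 9.03
eef_pos: [451.8, 193.7, 64.3]
orientation: [3.063, 0.699, 0.0]
contact_force: [-0.6, -0.3, -0.2]
finger_gap: 0.1
finger_force: 0.0
```

```bash
python3 - <<'E'
from h import *
im=look([]);S=capture("side")
cv2.imwrite("pics/s3.png",np.hstack([cv2.resize(im,None,fx=.8,fy=.8)[:300],cv2.resize(S[150:300,150:320],None,fx=2,fy=2)]))
E
```

```text
9.0333 [451.8 193.7  64.3] x_tool [9.010e-01 4.339e-01 1.000e-04] y_tool [ 4.339e-01 -9.010e-01  1.000e-04] [-0.6 -0.3 -0.2] 0.06965732599162465
```

View pics/s3.png

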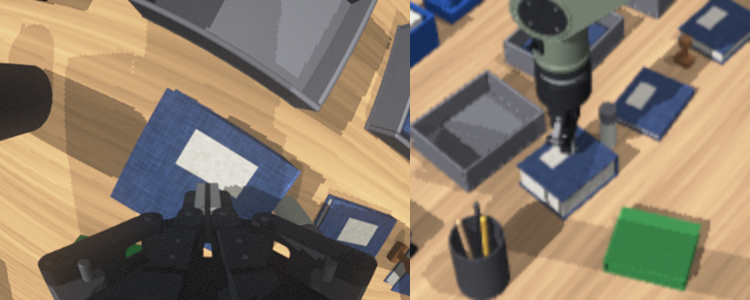

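Request:
{"method": "step_arm", "body": {"steps": "0 0 0 0; 0 0 0 0; 0 0 0 0; 0 0 0 0; 0 0 0 0; 0 0 0 0; 0 0 0 0; 0 0 0 0; 0 0 0 0; 0 0 0 0"}}

```text
time_s: 9.97
eef_pos: [451.7, 193.6, 64.3]
orientation: [3.063, 0.699, 0.0]
contact_force: [0.1, 0.4, -0.5]
finger_gap: 0.2
finger_force: 0.0
```

Request:
{"method": "step_arm", "body": {"steps": "0 0 0 0; 0 0 0 0; 0 0 0 0; 0 0 0 0; 0 0 0 0; 0 0 0 0; 0 0 0 0; 0 0 0 0; 0 0 0 0; 0 0 0 0"}}

```text
time_s: 10.8
eef_pos: [451.7, 193.6, 64.3]
orientation: [3.063, 0.699, -0.0]
contact_force: [-0.4, -0.1, -0.2]
finger_gap: 0.6
finger_force: 0.0
```

The fingertips hovered over the middle of the thick book for more than 3 s with no contact. Now up, across and down to the empty tray.

Request:
{"method": "step_arm", "body": {"steps": "0 0 -0.015 0; 0 0 -0.045 0; 0 0 -0.08 0; 0 0 -0.115 0; 0 0 -0.145 0; 0 0 -0.16 0; 0.02 0.006 -0.165 0; 0.045 0.014 -0.165 0; 0.075 0.024 -0.165 0; 0.105 0.033 -0.165 0"}}

```text
time_s: 11.63
eef_pos: [561.6, 209.5, 229.8]
orientation: [3.063, 0.699, 0.001]
contact_force: [0.7, 0.8, 0.3]
finger_gap: -0.4
finger_force: 0.0
```

Request:
{"method": "step_arm", "body": {"steps": "0.025 0.008 0 0; 0.04 0.013 0 0; 0.044 0.014 0 0; 0.044 0.014 0.02 0; 0.044 0.014 0.05 0; 0.044 0.014 0.08 0; 0.044 0.014 0.11 0; 0.044 0.014 0.13 0; 0.044 0.014 0.14 0; 0.044 0.014 0.145 0"}}

```text
time_s: 12.47
eef_pos: [604.8, 215.6, 82.8]
orientation: [3.062, 0.699, -0.005]
contact_force: [-0.1, 0.2, 0.4]
finger_gap: 0.2
finger_force: 0.0
```

Request:
{"method": "step_arm", "body": {"steps": "0.002 0 0.005 0; 0.002 0 0.01 0; 0.002 0 0.014 0; 0.002 0 0.014 0; 0.002 0 0.014 0; 0.002 0 0.014 0; 0.002 0 0.014 0; 0.002 0 0.014 0; 0.002 0 0.014 0; 0.002 0 0.014 0"}}

```text
time_s: 13.3
eef_pos: [608.2, 216.8, 70.4]
orientation: [3.063, 0.699, 0.0]
contact_force: [-1.1, 1.3, -0.4]
finger_gap: 0.1
finger_force: 0.0
```

```bash
python3 - <<'E'
from h import *
im=look(["tray_empty"]);S=capture("side")
cv2.imwrite("pics/s4.png",np.hstack([cv2.resize(im,None,fx=.8,fy=.8)[:300],cv2.resize(S[130:280,130:300],None,fx=2,fy=2)]))
E
```

```text
13.3 [608.2 216.8  70.4] x_tool [9.010e-01 4.339e-01 2.000e-04] y_tool [ 4.339e-01 -9.010e-01  1.000e-04] [-1.1  1.3 -0.4] 0.05232115637974983
tray_empty 0.75 [625.7 237.1   5.7]
```

View pics/s4.png

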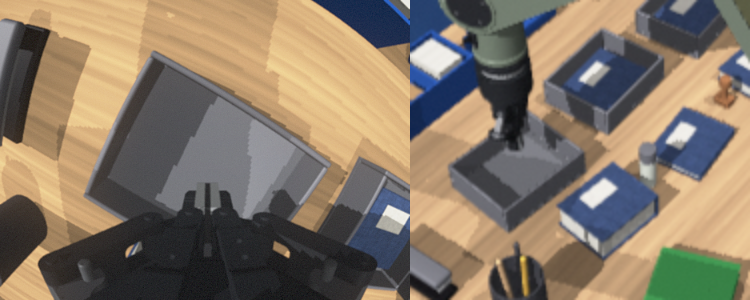

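Request:
{"method": "step_arm", "body": {"steps": "0 0 0 0; 0 0 0 0; 0 0 0 0; 0 0 0 0; 0 0 0 0; 0 0 0 0; 0 0 0 0; 0 0 0 0; 0 0 0 0; 0 0 0 0"}}

```text
time_s: 14.28
eef_pos: [608.2, 216.8, 70.3]
orientation: [3.063, 0.699, 0.0]
contact_force: [0.2, -0.2, -0.4]
finger_gap: -0.5
finger_force: 0.0
```

Request:
{"method": "step_arm", "body": {"steps": "0 0 0 0; 0 0 0 0; 0 0 0 0; 0 0 0 0; 0 0 0 0; 0 0 0 0; 0 0 0 0; 0 0 0 0; 0 0 0 0; 0 0 0 0"}}

```text
time_s: 15.12
eef_pos: [608.2, 216.8, 70.3]
orientation: [3.063, 0.699, 0.0]
contact_force: [-0.2, -0.3, -0.2]
finger_gap: -0.4
finger_force: 0.0
```

Request:
{"method": "step_arm", "body": {"steps": "0 0 0 0; 0 0 0 0; 0 0 0 0; 0 0 0 0; 0 0 0 0; 0 0 0 0; 0 0 0 0; 0 0 0 0; 0 0 0 0; 0 0 0 0"}}

```text
time_s: 15.95
eef_pos: [608.2, 216.8, 70.3]
orientation: [3.063, 0.699, 0.0]
contact_force: [0.0, -0.1, 0.3]
finger_gap: 0.0
finger_force: 0.0
```

The fingertips held over the middle of the empty tray for about 3 s. Raising straight up and handing in.

Request:
{"method": "step_arm", "body": {"steps": "0 0 -0.02 0; 0 0 -0.05 0; 0 0 -0.085 0; 0 0 -0.12 0; 0 0 -0.155 0; 0 0 -0.185 0; 0 0 -0.21 0; 0 0 -0.225 0; 0 0 -0.23 0; 0 0 -0.23 0"}}

```text
time_s: 16.78
eef_pos: [608.5, 217.0, 301.7]
orientation: [-3.063, -0.699, -0.005]
contact_force: [1.0, 0.2, -0.4]
finger_gap: 0.4
finger_force: 0.0
```

Request:
{"method": "step_arm", "body": {"steps": "0 0 0 0; 0 0 0 0; 0 0 0 0; 0 0 0 0; 0 0 0 0; 0 0 0 0"}}

```text
time_s: 17.28
eef_pos: [608.1, 216.8, 299.8]
orientation: [3.063, 0.699, -0.001]
contact_force: [-0.1, -0.5, 0.2]
finger_gap: -0.1
finger_force: 0.0
```

```bash
python3 -c "
from station import r
print(r.state()['eef_pos'],r.finish_job())"
```

```text
the job is handed in; nothing more can be done
[608.08064122 216.7862669  299.78099309] None
```

I rang the bell, held the fingertips about 2 cm above the thickest book and then the empty tray for roughly 3 s each, and handed the job in at 17.3 s with the hand raised to 300 mm; no contact force was seen except on the bell, and no verdict was returned.

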